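# Answer the door station and let the visitor in

### The job

A visitor is ringing: on the grey door station on the desk, press the white answer key down with the fingertips and let it come up again, then press the green door-release key, keep it down for at least one full second, and let go and withdraw. Press lightly, do not touch the red and blue keys, and leave the handset in its cradle and everything else on the desk where it is.

Things in the scene. Friction and masses are not known exactly. Their poses are not given: they have to be found in the camera images.
- console: the door station, a fixed grey desk console 190 (x) x 300 (y) x 45 mm high. Origin: centre of its underside, on the desk; z up; at yaw 0 its x points away from the robot. Its flat top (45 mm above the desk) carries four round push keys in a 2 x 2 block centred 61 mm to its +y side, and on its -y half a cradle with a handset. Key centres stand 72 mm apart; any colour can be in any of the four places
- green_top (a point): centre of the upper face of the green key's cap, which moves with the cap; 69 mm above the desk when the key is up. The cap is a flat disc 30 mm in diameter, pressed straight down
- green (a joint): Green: the door release. Travel of the key, m: 0 up, 0.008 fully down. It moves at 1.5 N, is fully down at 5 N and springs back by itself; it counts as pressed from 0.004
- green_base: black round collar of the green key, 46 mm in diameter and 12 mm high, fixed on the console's top (its upper rim 57 mm above the desk; the cap stands 12 mm above it). Origin: centre of its underside
- white_top (a point): centre of the upper face of the white key's cap, which moves with the cap; 69 mm above the desk when the key is up. The cap is a flat disc 30 mm in diameter, pressed straight down
- white (a joint): White: the answer key. Travel of the key, m: 0 up, 0.008 fully down. It moves at 1.5 N, is fully down at 5 N and springs back by itself; it counts as pressed from 0.004
- white_base: black round collar of the white key, 46 mm in diameter and 12 mm high, fixed on the console's top (its upper rim 57 mm above the desk; the cap stands 12 mm above it). Origin: centre of its underside
- red_top (a point): centre of the upper face of the red key's cap, which moves with the cap; 69 mm above the desk when the key is up. The cap is a flat disc 30 mm in diameter, pressed straight down
- red (a joint): Red: the alarm, to be left alone. Travel of the key, m: 0 up, 0.008 fully down. It moves at 1.5 N, is fully down at 5 N and springs back by itself; it counts as pressed from 0.004
- red_base: black round collar of the red key, 46 mm in diameter and 12 mm high, fixed on the console's top (its upper rim 57 mm above the desk; the cap stands 12 mm above it). Origin: centre of its underside
- blue_top (a point): centre of the upper face of the blue key's cap, which moves with the cap; 69 mm above the desk when the key is up. The cap is a flat disc 30 mm in diameter, pressed straight down
- blue (a joint): Blue: the stair light, to be left alone. Travel of the key, m: 0 up, 0.008 fully down. It moves at 1.5 N, is fully down at 5 N and springs back by itself; it counts as pressed from 0.004
- blue_base: black round collar of the blue key, 46 mm in diameter and 12 mm high, fixed on the console's top (its upper rim 57 mm above the desk; the cap stands 12 mm above it). Origin: centre of its underside
- handset: black cordless handset lying loose in the cradle, 171 x 48 x 33 mm (long along its x), its top 78 mm above the desk; about 0.16 kg. Origin: centre of its underside
- mug: white mug, 80 mm in diameter, 90 mm high, handle at its +y; loose. Origin: centre of its underside
- can: upright spray can with yellow label, 62 mm in diameter, 170 mm high; loose. Origin: centre of its underside
- tape: yellow tape measure, 75 x 38 x 65 mm high; loose. Origin: centre of its underside
- calculator: flat black pocket calculator, 85 x 135 x 12 mm; loose. Origin: centre of its underside
- screwdriver: screwdriver lying on the desk, 190 mm long along its x; loose. Origin: on the underside, near mid-length
- stapler: red stapler, 130 x 34 x 45 mm high; loose. Origin: centre of its underside

How it is judged:
By the outcome, as a careful person would: the job done as asked, in the order asked, and still so for the second after the job is handed in, with the robot touching nothing.
It also fails if it takes over 42 s, if anything falls off the work surface, if the arm or the gripper's body presses on something with over 40 N, if the wrist force passes 120 N, or if a joint passes its speed limit or range.

### The arm

A 7-joint arm with a two-finger parallel gripper is mounted at the origin on the work surface. World frame = base frame: x ahead of the robot, y to its left, z up, the work surface at z = 0. Lengths are in mm, angles in rad, forces in N, time in s.
With the tool pointing down it reaches from about 400 to 875 mm from the base axis. Payload 4.4 kg.
Tool frame: the origin (TCP) lies midway between the tips of the shut fingers; the grasp point (between the pads) lies 19 mm behind it; z points along the fingers, y is the line along which they close (so a half turn about z gives the same grasp; the last joint's range is limited). The gripper opens to 85 mm and grips with 20 to 120 N. Pads are 22 mm wide; open, the fingers measure 114 mm over their backs; the gripper's body (76 mm by 85 mm) begins 54 mm behind the grasp point. The pads swing forward as they close: fully open they stand 13 mm farther back than shut.
Start: joints at [1.225, 0.628, 0.038, 1.517, -0.027, 0.996, -0.02], TCP at [179.534, -624.728, 231.313] pointing down, gripper open.
Joint ranges: [-3.06, 3.06], [-0.37, 2.12], [-1.25, 1.32], [0.18, 2.47], [-1.1, 4.24], [0.23, 1.98], [-2.94, 2.94]. Speed limits (rad/s): [2.57, 2.57, 3.14, 3.14, 3.14, 3.14, 3.14].

### API

Orientations are given as [roll, pitch, yaw] about the fixed x, y, z axes, in that order (R = Rz(yaw) Ry(pitch) Rx(roll)).
In Python, from cell import read_state, get_image, finish_job gives the robot as it stands.
- The arm moves only by the tool send_rows, never from a script. Its argument "series" is a list of rows, each an object of numbers: "ax", "ay", "az": the turn, a rotation vector about the tool's x, y, z in rad; "dx", "dy", "dz": the shift along the tool's x, y, z in cm; "hand": the closure, from 0 (fully open) to 1 (shut). In form: [{"ax": .., "ay": .., "az": .., "dx": .., "dy": .., "dz": .., "hand": ..}, ...]. A call has 1 to 10 rows; each row is the pose to reach, as a shift and turn from the pose commanded when the call began, along the tool's axes at that moment; what a row does not reach only later rows make up. A row lasts 1/10 s, in which the tool goes at most 50 mm and 8.59 degrees, less where a joint would pass 70% of its speed; a pose out of reach is approached as far as the arm can. A call with a gripper value outside its range is refused whole. The fingers move at their own pace and stop on an object; the grip force is fixed at half the most. Time passes only in rows, so rows that repeat a pose let the fingers close. It gives the time, the measured TCP pose, the force, the opening and the grip force at its end, in the units of the state.
- read_state(): the state, without advancing time (a new reading comes with each control period).
- get_image(name): name is "side" or "top"; returns a dict with "pixels" (384x512x3 uint8, red, green, blue), "mtx" (3x3 intrinsics, pixels), "R" (3x3) and "t" (3): a world point X has camera coordinates R X + t. Camera axes: x right, y down, z forward; pixel columns grow to the right and rows downward; lengths in mm; the calibration is good to about 2 mm. A picture is of the moment at which its call begins. There is no depth.
- finish_job(): hands the job in; it is judged then, once.
The state is a dict: "clock": time; "qpos": joint angles; "qd": joint speeds; "tau": joint torques, N m; "eef_pos": TCP position; "tool_rot": TCP orientation; "force": force on the tool from outside, world axes, zero at the start; "torque": the same for the moment, N m; "width": finger opening in mm; "gripper_force": force on a finger pad.
Only numpy, scipy, OpenCV 4.12 (cv2) and the standard library are available. Lean on these libraries where they do the work, as an engineer would, in place of code of your own. Each camera call takes 0.05 s, during which the arm holds its last target. There are 200 camera calls.

## Working session

There is one attempt and no reset: what is moved stays moved. The work goes in short steps, Python scripts to look and compute and a tool call to move; the robot and the scene stay as the last step left them, time stands still between calls to the robot, and variables do not carry over. Pictures are saved under pics/ and viewed, at most 10 in all, crops included, and the job is handed in when it is done.

Besides the shell and the picture viewer there is one more tool, called in YAML: its name, and indented under it one key for each argument. send_rows: Moves the arm, as the interface text tells. Its arguments: {"type":"object","properties":{"series":{"type":"array","items":{"type":"object","properties":{"ax":{"type":"number"},"ay":{"type":"number"},"az":{"type":"number"},"dx":{"type":"number"},"dy":{"type":"number"},"dz":{"type":"number"},"hand":{"type":"number"}}}}},"required":["series"]}

```bash
mkdir -p pics; python3 - <<'E'
from cell import read_state,get_image
import cv2,pickle
s=read_state();print({k:s[k] for k in('clock','eef_pos','tool_rot','force','width')})
d={}
for n in('top','side'):
    d[n]=get_image(n);cv2.imwrite(f'pics/{n}0.png',d[n]['pixels'][:,:,::-1])
pickle.dump(d,open('d0.pkl','wb'))
E
```

```text
{'clock': 0.0, 'eef_pos': array([ 179.36362928, -624.08797589,  230.38020374]), 'tool_rot': array([-3.13964874e+00,  1.85516499e-05,  2.79802314e-01]), 'force': array([ 0.3992629 , -0.48246483,  0.07147974]), 'width': 85.12716415518487}
```

View pics/top0.png

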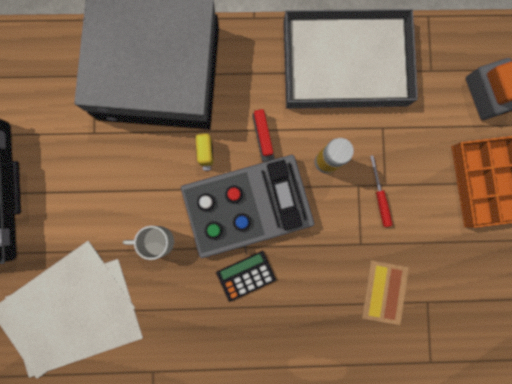

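View pics/side0.png

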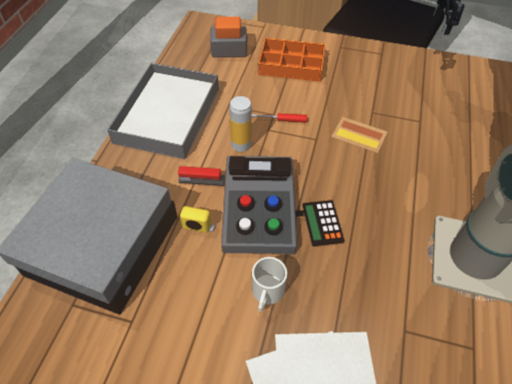

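The top view shows white at (206,202), red (234,194), green (213,230) and blue (242,222). In the side view they are at white (245,225), red (246,202), green (273,226) and blue (273,202). The can stands beyond the handset, and the mug and tape are near the keys.

```bash
cat > h.py <<'E'
import numpy as np,cv2
def ray(c,p):
    K,R,t=(np.array(c[k],float) for k in('mtx','R','t'))
    d=R.T@np.linalg.solve(K,[p[0],p[1],1.]);return -R.T@t,d
def onz(c,p,z):
    o,d=ray(c,p);return o+d*(z-o[2])/d[2]
def tri(c1,p1,c2,p2):
    P=[np.array(c['mtx'])@np.c_[c['R'],np.ravel(c['t'])] for c in(c1,c2)]
    X=cv2.triangulatePoints(P[0].astype(float),P[1].astype(float),np.array(p1,float),np.array(p2,float)).ravel();return X[:3]/X[3]
def blob(im,name,guess,r=13):
    hsv=cv2.cvtColor(im,cv2.COLOR_RGB2HSV).astype(int);H,S,V=hsv[...,0],hsv[...,1],hsv[...,2]
    m={'white':(S<40)&(V>150),'red':((H<8)|(H>172))&(S>130)&(V>70),'green':(abs(H-65)<22)&(S>100)&(V>50),'blue':(abs(H-112)<14)&(S>120)&(V>60)}[name]
    yy,xx=np.indices(m.shape);m=m&(np.hypot(xx-guess[0],yy-guess[1])<r)
    n,l,st,ce=cv2.connectedComponentsWithStats(m.astype(np.uint8))
    i=1+np.argmax(st[1:,4]);return ce[i],st[i]
E
python3 - <<'E'
import pickle,numpy as np
from h import *
np.set_printoptions(precision=1,suppress=True)
d=pickle.load(open('d0.pkl','rb'))
g={'white':((206,202),(245,225)),'red':((234,194),(246,202)),'green':((213,230),(273,226)),'blue':((242,222),(273,202))}
P={}
for n,(a,b) in g.items():
    pa,sa=blob(d['top']['pixels'],n,a);pb,sb=blob(d['side']['pixels'],n,b)
    A=onz(d['top'],pa,69);B=onz(d['side'],pb,69);P[n]=A[:2]
    print(n,pa,sa[2:],pb,sb[2:],A,B,tri(d['top'],pa,d['side'],pb))
for a,b in(('white','red'),('white','green'),('red','blue'),('green','blue')):
    v=P[b]-P[a];print(a,b,np.hypot(*v),np.degrees(np.arctan2(v[1],v[0])))
for n,p,z in(('mug',(152,242),90),('can',(341,150),170),('tape',(204,148),65),('handset',(285,195),78)):print(n,onz(d['top'],p,z))
print([(-np.array(c['R']).T@c['t']) for c in d.values()])
E
```

```text
white [204.9 201.7] [11 11 99] [244.4 222.9] [ 12  11 103] [582.   95.3  69. ] [582.9  96.5  69. ] [582.7  95.5  67.5]
red [233.4 193.5] [ 14  14 149] [245.2 200.4] [ 12  12 117] [600.6  25.3  69. ] [600.  29.  69.] [601.   25.5  63.9]
green [213.  230.1] [ 13  13 141] [273.2 223.6] [ 12  12 113] [512.3  76.6  69. ] [512.6  79.1  69. ] [512.6  76.9  65.6]
blue [241.4 221.7] [ 14  14 150] [272.5 200.7] [ 12  12 113] [531.2   7.2  69. ] [531.2  10.6  69. ] [531.6   7.3  64.5]
white red 72.39089582067902 -75.11283084350053
white green 72.10632066672125 -164.97470389298903
red blue 71.71431150001756 -165.3600156660769
green blue 71.9087471146627 -74.80011763417562
mug [487.6 219.8  90. ]
can [ 685.1 -219.3  170. ]
tape [715.3  95.9  65. ]
handset [ 593.5 -100.4   78. ]
[array([ 521. ,    1.4, 1076.3]), array([ 403.9,  688.1, 1019.5])]
```

Both views agree: the spacing is 72 mm, the console yaw is about 15°, and the heights are near 69 mm. The tool yaw already matches the console. I'll travel high with the gripper shut.

send_rows:
  series:
    - {"dx":3,"dy":-3,"hand":1}
    - {"dx":7,"dy":-7,"hand":1}
    - {"dx":10.5,"dy":-10.5,"hand":1}
    - {"dx":14,"dy":-14,"hand":1}
    - {"dx":17.5,"dy":-17.5,"hand":1}
    - {"dx":21,"dy":-21,"hand":1}
    - {"dx":24.5,"dy":-24.5,"hand":1}
    - {"dx":28,"dy":-28,"hand":1}
    - {"dx":30,"dy":-30,"hand":1}
    - {"dx":30,"dy":-30,"hand":1}

```text
invalid input at $.series[0]: expected keys ax, ay, az, dx, dy, dz, hand
```

```bash
cat >> h.py <<'E'
from cell import read_state
from scipy.spatial.transform import Rotation as Ro
def go(x,y,z):
    s=read_state();R=Ro.from_euler('xyz',s['tool_rot'])
    print(s['clock'],s['eef_pos'].round(1),s['tool_rot'].round(4),s['force'].round(2),s['width'],'d cm',(R.inv().apply(np.array([x,y,z])-s['eef_pos'])/10).round(2))
E
python3 -c "
from h import *
go(582.5,96,130)"
```

```text
0.1 [ 179.4 -624.2  230.5] [-3.1399  0.      0.2798] [ 0.41  0.2  -0.11] 85.32748424086438 d cm [ 58.63 -58.07  10.15]
```

send_rows:
  series:
    - {"ax":0,"ay":0,"az":0,"dx":3,"dy":-3,"dz":0,"hand":1}
    - {"ax":0,"ay":0,"az":0,"dx":6.5,"dy":-6.5,"dz":0,"hand":1}
    - {"ax":0,"ay":0,"az":0,"dx":10,"dy":-10,"dz":0,"hand":1}
    - {"ax":0,"ay":0,"az":0,"dx":13.5,"dy":-13.5,"dz":0,"hand":1}
    - {"ax":0,"ay":0,"az":0,"dx":17,"dy":-17,"dz":0,"hand":1}
    - {"ax":0,"ay":0,"az":0,"dx":20.5,"dy":-20.5,"dz":0,"hand":1}
    - {"ax":0,"ay":0,"az":0,"dx":24,"dy":-24,"dz":0,"hand":1}
    - {"ax":0,"ay":0,"az":0,"dx":27,"dy":-27,"dz":0,"hand":1}
    - {"ax":0,"ay":0,"az":0,"dx":30,"dy":-30,"dz":0,"hand":1}
    - {"ax":0,"ay":0,"az":0,"dx":30,"dy":-30,"dz":0,"hand":1}

```text
clock: 1.1
eef_pos: [388.1, -247.5, 231.2]
tool_rot: [-3.139, -0.002, 0.29]
force: [-0.1, -0.6, 0.1]
width: 0.0
gripper_force: 0.0
```

```bash
python3 -c "
from h import *
go(582.5,96,130);print(read_state()['qpos'])"
```

```text
1.1 [ 388.1 -247.5  231.2] [-3.1389e+00 -2.0000e-03  2.9030e-01] [-0.09 -0.56  0.07] 0.0354954253090938 d cm [ 28.44 -27.32  10.25]
[ 0.51143635  0.36126859 -0.00292858  2.02458789 -0.00332764  0.75628987
 -0.76942139]
```

send_rows:
  series:
    - {"ax":0,"ay":0,"az":0,"dx":3,"dy":-3,"dz":0,"hand":1}
    - {"ax":0,"ay":0,"az":0,"dx":6.5,"dy":-6.5,"dz":0,"hand":1}
    - {"ax":0,"ay":0,"az":0,"dx":10,"dy":-10,"dz":0,"hand":1}
    - {"ax":0,"ay":0,"az":0,"dx":13.5,"dy":-13.5,"dz":1,"hand":1}
    - {"ax":0,"ay":0,"az":0,"dx":17,"dy":-17,"dz":2,"hand":1}
    - {"ax":0,"ay":0,"az":0,"dx":20.5,"dy":-20.5,"dz":4,"hand":1}
    - {"ax":0,"ay":0,"az":0,"dx":24,"dy":-24,"dz":6,"hand":1}
    - {"ax":0,"ay":0,"az":0,"dx":27,"dy":-26,"dz":8,"hand":1}
    - {"ax":0,"ay":0,"az":0,"dx":28.5,"dy":-27.5,"dz":9,"hand":1}
    - {"ax":0,"ay":0,"az":0,"dx":28.5,"dy":-27.5,"dz":10,"hand":1}

```text
clock: 2.1
eef_pos: [583.9, 92.9, 130.1]
tool_rot: [-3.14, -0.001, 0.284]
force: [-0.0, 0.1, 1.0]
width: 0.1
gripper_force: 0.0
```

```bash
python3 - <<'E'
from h import *
from cell import get_image
go(582.5,96,100)
for n in('top','side'):
    d=get_image(n);cv2.imwrite(f'pics/{n}1.png',cv2.resize(d['pixels'][140:280,140:330,::-1],None,fx=4,fy=4,interpolation=cv2.INTER_CUBIC)[:, :760])
go(582.5,96,100)
E
```

```text
2.1 [583.9  92.9 130.1] [-3.140e+00 -7.000e-04  2.842e-01] [-0.03  0.13  0.95] 0.1279014256547003 d cm [-0.05 -0.33  3.01]
2.2 [581.4  87.9 129.7] [3.1408 0.0045 0.2793] [-0.44 -0.62  0.03] -0.1185527869077503 d cm [ 0.35 -0.75  2.97]
```

View pics/side1.png

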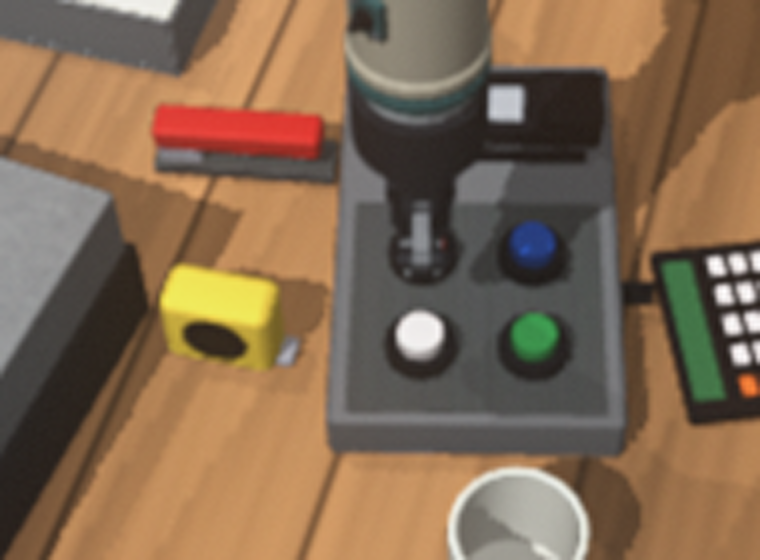

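The side view shows the shut fingertips at crop (424,265), which is pixel (246,206). That fits a tip 60 mm above the white key at crop (418,330). The arm settled a few mm short, so I'll correct and lower.

send_rows:
  series:
    - {"ax":0,"ay":0,"az":0,"dx":0.35,"dy":-0.75,"dz":1.5,"hand":1}
    - {"ax":0,"ay":0,"az":0,"dx":0.35,"dy":-0.75,"dz":3,"hand":1}
    - {"ax":0,"ay":0,"az":0,"dx":0.35,"dy":-0.75,"dz":4,"hand":1}
    - {"ax":0,"ay":0,"az":0,"dx":0.35,"dy":-0.75,"dz":4.5,"hand":1}
    - {"ax":0,"ay":0,"az":0,"dx":0.35,"dy":-0.75,"dz":4.5,"hand":1}
    - {"ax":0,"ay":0,"az":0,"dx":0.35,"dy":-0.75,"dz":4.5,"hand":1}

```text
clock: 2.8
eef_pos: [584.6, 97.3, 86.7]
tool_rot: [3.141, -0.001, 0.279]
force: [0.5, -0.7, -0.1]
width: -0.0
gripper_force: 0.0
```

```bash
python3 - <<'E'
from h import *
from cell import get_image
go(582.5,96,62)
d=get_image('side');p=d['pixels'][185:260,200:320,::-1];t=get_image('top')['pixels'][170:245,160:280,::-1]
cv2.imwrite('pics/b2.png',np.hstack([cv2.resize(q,(400,250),interpolation=cv2.INTER_CUBIC) for q in(p,t)]))
go(582.5,96,62)
P=d['mtx']@(d['R']@np.array(read_state()['eef_pos'])+np.ravel(d['t']));q=P[:2]/P[2];print('tcp in side crop',(q-[200,185])*400/120)
E
```

```text
2.8 [584.6  97.3  86.7] [ 3.1414e+00 -6.0000e-04  2.7910e-01] [ 0.53 -0.67 -0.05] -0.00726089468808778 d cm [-0.24  0.07  2.47]
2.9 [584.8  97.5  87. ] [ 3.1414e+00 -1.3000e-03  2.7950e-01] [0.5  0.15 0.51] -0.05033297073962672 d cm [-0.27  0.08  2.5 ]
tcp in side crop [144.97224824 113.6446289 ]
```

View pics/b2.png

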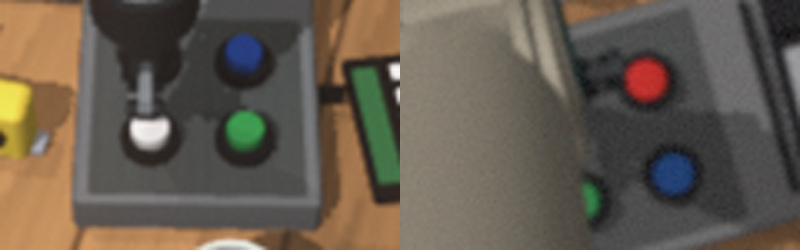

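The side crop shows the fingertips at (146,115), right above the white cap at (149,130). That matches the projected TCP. Next I'll correct 2.5 mm and press gently.

send_rows:
  series:
    - {"ax":0,"ay":0,"az":0,"dx":-0.25,"dy":0.1,"dz":0.7,"hand":1}
    - {"ax":0,"ay":0,"az":0,"dx":-0.25,"dy":0.1,"dz":1.3,"hand":1}
    - {"ax":0,"ay":0,"az":0,"dx":-0.25,"dy":0.1,"dz":1.7,"hand":1}
    - {"ax":0,"ay":0,"az":0,"dx":-0.25,"dy":0.1,"dz":2.0,"hand":1}
    - {"ax":0,"ay":0,"az":0,"dx":-0.25,"dy":0.1,"dz":2.2,"hand":1}
    - {"ax":0,"ay":0,"az":0,"dx":-0.25,"dy":0.1,"dz":2.4,"hand":1}
    - {"ax":0,"ay":0,"az":0,"dx":-0.25,"dy":0.1,"dz":2.4,"hand":1}
    - {"ax":0,"ay":0,"az":0,"dx":-0.25,"dy":0.1,"dz":2.4,"hand":1}

```text
clock: 3.7
eef_pos: [581.7, 95.8, 62.4]
tool_rot: [3.142, 0.001, 0.28]
force: [-2.2, -1.5, 5.0]
width: 0.1
gripper_force: 2.1
```

```bash
python3 - <<'E'
from h import *
for i in range(3): go(582.5,96,62)
E
```

```text
3.7 [581.7  95.8  62.4] [3.1415e+00 9.0000e-04 2.7960e-01] [-2.19 -1.47  5.01] 0.08830519153499806 d cm [0.08 0.   0.04]
3.7 [581.7  95.8  62.4] [3.1415e+00 9.0000e-04 2.7960e-01] [-2.19 -1.47  5.01] 0.08830519153499806 d cm [0.08 0.   0.04]
3.7 [581.7  95.8  62.4] [3.1415e+00 9.0000e-04 2.7960e-01] [-2.19 -1.47  5.01] 0.08830519153499806 d cm [0.08 0.   0.04]
```

At 62.4 mm the key has travelled about 6.6 mm with about 5 N, so white is pressed. Now release straight up.

send_rows:
  series:
    - {"ax":0,"ay":0,"az":0,"dx":0,"dy":0,"dz":0,"hand":1}
    - {"ax":0,"ay":0,"az":0,"dx":0,"dy":0,"dz":-0.5,"hand":1}
    - {"ax":0,"ay":0,"az":0,"dx":0,"dy":0,"dz":-1.5,"hand":1}
    - {"ax":0,"ay":0,"az":0,"dx":0,"dy":0,"dz":-3,"hand":1}
    - {"ax":0,"ay":0,"az":0,"dx":0,"dy":0,"dz":-4,"hand":1}
    - {"ax":0,"ay":0,"az":0,"dx":0,"dy":0,"dz":-4,"hand":1}

```text
clock: 4.3
eef_pos: [583.9, 96.4, 104.6]
tool_rot: [3.141, -0.005, 0.28]
force: [0.9, -0.2, 0.3]
width: 0.0
gripper_force: 0.0
```

```bash
python3 - <<'E'
from h import *
go(512.5,77.5,95)
E
```

```text
4.3 [583.9  96.4 104.6] [ 3.1413 -0.0047  0.2798] [ 0.86 -0.19  0.29] 0.02366754661845691 d cm [-7.39 -0.15  0.93]
```

send_rows:
  series:
    - {"ax":0,"ay":0,"az":0,"dx":-2,"dy":0,"dz":0,"hand":1}
    - {"ax":0,"ay":0,"az":0,"dx":-4.5,"dy":-0.1,"dz":0,"hand":1}
    - {"ax":0,"ay":0,"az":0,"dx":-6.5,"dy":-0.1,"dz":0,"hand":1}
    - {"ax":0,"ay":0,"az":0,"dx":-7.3,"dy":-0.1,"dz":0.5,"hand":1}
    - {"ax":0,"ay":0,"az":0,"dx":-7.3,"dy":-0.1,"dz":1.2,"hand":1}
    - {"ax":0,"ay":0,"az":0,"dx":-7.3,"dy":-0.1,"dz":1.5,"hand":1}
    - {"ax":0,"ay":0,"az":0,"dx":-7.3,"dy":-0.1,"dz":1.5,"hand":1}
    - {"ax":0,"ay":0,"az":0,"dx":-7.3,"dy":-0.1,"dz":1.5,"hand":1}

```text
clock: 5.1
eef_pos: [512.6, 77.1, 87.0]
tool_rot: [-3.142, -0.001, 0.28]
force: [0.8, 0.2, -0.7]
width: -0.1
gripper_force: 0.0
```

```bash
python3 - <<'E'
from h import *
from cell import get_image
d=get_image('side');cv2.imwrite('pics/b3.png',cv2.resize(d['pixels'][185:260,200:320,::-1],(480,300),interpolation=cv2.INTER_CUBIC))
go(512.5,77.5,62.4)
E
```

```text
5.15 [512.5  77.   87.2] [-3.1416e+00 -6.0000e-04  2.7990e-01] [0.52 0.04 0.82] -0.02513033407432931 d cm [ 0.02 -0.04  2.48]
```

View pics/b3.png

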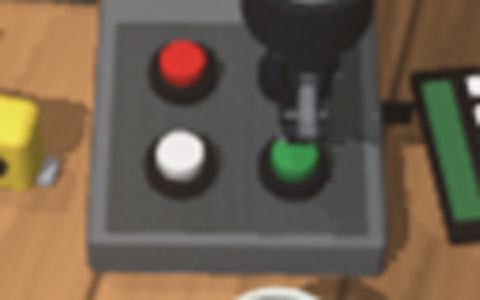

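White has come back up. The fingertips at (303,138) look slightly right of the green cap centre (294,156), so I'll check against projections.

```bash
python3 - <<'E'
from h import *
from cell import get_image
d=get_image('side')
for X in([512.5,77,87],[512.5,77.5,69],[582.5,96,69],[581.8,96.4,87]):
    P=d['mtx']@(d['R']@np.array(X)+np.ravel(d['t']));q=P[:2]/P[2];print(X,(q-[200,185])*4)
for n,g in(('green',(273,224)),('white',(245,223))):
    c,s=blob(d['pixels'],n,g);print(n,(c-[200,185])*4,s)
go(512.5,77.5,62.4)
E
```

```text
[512.5, 77, 87] [295.05960907 135.83215261]
[512.5, 77.5, 69] [293.6475461  152.31117115]
[582.5, 96, 69] [178.48129469 151.02000684]
[581.8, 96.4, 87] [179.1180381  135.95108705]
green [292.46808511 158.25531915] [268 220  12  10  94]
white [177.59223301 151.53398058] [239 218  12  11 103]
5.2 [512.3  76.9  87.3] [ 3.1415e+00 -6.0000e-04  2.7980e-01] [ 0.9   1.91 -0.66] 0.08832680504488291 d cm [ 0.03 -0.05  2.49]
```

The projection puts the tip within a couple of mm of green's centre, well inside the 15 mm cap radius. Press it and hold.

send_rows:
  series:
    - {"ax":0,"ay":0,"az":0,"dx":0,"dy":0,"dz":0.7,"hand":1}
    - {"ax":0,"ay":0,"az":0,"dx":0,"dy":0,"dz":1.3,"hand":1}
    - {"ax":0,"ay":0,"az":0,"dx":0,"dy":0,"dz":1.7,"hand":1}
    - {"ax":0,"ay":0,"az":0,"dx":0,"dy":0,"dz":2.0,"hand":1}
    - {"ax":0,"ay":0,"az":0,"dx":0,"dy":0,"dz":2.2,"hand":1}
    - {"ax":0,"ay":0,"az":0,"dx":0,"dy":0,"dz":2.4,"hand":1}
    - {"ax":0,"ay":0,"az":0,"dx":0,"dy":0,"dz":2.5,"hand":1}
    - {"ax":0,"ay":0,"az":0,"dx":0,"dy":0,"dz":2.5,"hand":1}

```text
clock: 6.0
eef_pos: [511.4, 76.7, 62.4]
tool_rot: [-3.142, 0.0, 0.28]
force: [-1.9, -0.7, 4.2]
width: 0.2
gripper_force: 2.1
```

Green is down 6.6 mm at about 4.2 N. Hold for 1.6 s.

send_rows:
  series:
    - {"ax":0,"ay":0,"az":0,"dx":0,"dy":0,"dz":0,"hand":1}
    - {"ax":0,"ay":0,"az":0,"dx":0,"dy":0,"dz":0,"hand":1}
    - {"ax":0,"ay":0,"az":0,"dx":0,"dy":0,"dz":0,"hand":1}
    - {"ax":0,"ay":0,"az":0,"dx":0,"dy":0,"dz":0,"hand":1}
    - {"ax":0,"ay":0,"az":0,"dx":0,"dy":0,"dz":0,"hand":1}
    - {"ax":0,"ay":0,"az":0,"dx":0,"dy":0,"dz":0,"hand":1}
    - {"ax":0,"ay":0,"az":0,"dx":0,"dy":0,"dz":0,"hand":1}
    - {"ax":0,"ay":0,"az":0,"dx":0,"dy":0,"dz":0,"hand":1}

```text
clock: 6.8
eef_pos: [511.5, 76.7, 62.3]
tool_rot: [-3.142, 0.001, 0.28]
force: [-3.0, -0.7, 3.9]
width: 0.2
gripper_force: 2.1
```

send_rows:
  series:
    - {"ax":0,"ay":0,"az":0,"dx":0,"dy":0,"dz":0,"hand":1}
    - {"ax":0,"ay":0,"az":0,"dx":0,"dy":0,"dz":0,"hand":1}
    - {"ax":0,"ay":0,"az":0,"dx":0,"dy":0,"dz":0,"hand":1}
    - {"ax":0,"ay":0,"az":0,"dx":0,"dy":0,"dz":0,"hand":1}
    - {"ax":0,"ay":0,"az":0,"dx":0,"dy":0,"dz":0,"hand":1}
    - {"ax":0,"ay":0,"az":0,"dx":0,"dy":0,"dz":0,"hand":1}
    - {"ax":0,"ay":0,"az":0,"dx":0,"dy":0,"dz":0,"hand":1}
    - {"ax":0,"ay":0,"az":0,"dx":0,"dy":0,"dz":0,"hand":1}

```text
clock: 7.6
eef_pos: [511.8, 76.8, 62.3]
tool_rot: [3.142, -0.0, 0.28]
force: [-2.8, -0.6, 4.4]
width: -0.1
gripper_force: 2.1
```

send_rows:
  series:
    - {"ax":0,"ay":0,"az":0,"dx":0,"dy":0,"dz":-0.5,"hand":1}
    - {"ax":0,"ay":0,"az":0,"dx":0,"dy":0,"dz":-1.5,"hand":1}
    - {"ax":0,"ay":0,"az":0,"dx":0,"dy":0,"dz":-3.5,"hand":1}
    - {"ax":0,"ay":0,"az":0,"dx":0,"dy":0,"dz":-6.5,"hand":1}
    - {"ax":0,"ay":0,"az":0,"dx":0,"dy":0,"dz":-10,"hand":1}
    - {"ax":0,"ay":0,"az":0,"dx":0,"dy":0,"dz":-13,"hand":1}
    - {"ax":0,"ay":0,"az":0,"dx":0,"dy":0,"dz":-15,"hand":1}
    - {"ax":0,"ay":0,"az":0,"dx":0,"dy":0,"dz":-15,"hand":1}
    - {"ax":0,"ay":0,"az":0,"dx":0,"dy":0,"dz":-15,"hand":1}
    - {"ax":0,"ay":0,"az":0,"dx":0,"dy":0,"dz":-15,"hand":1}

```text
clock: 8.6
eef_pos: [511.3, 76.7, 211.6]
tool_rot: [-3.142, 0.001, 0.28]
force: [-0.2, 0.2, -0.8]
width: -0.0
gripper_force: 0.0
```

```bash
python3 - <<'E'
from h import *
from cell import get_image
d=get_image('side');cv2.imwrite('pics/b4.png',d['pixels'][...,::-1])
for n,g in(('green',(273,224)),('white',(245,223))):
    c,s=blob(d['pixels'],n,g);print(n,(c-[200,185])*4,s)
go(0,0,0)
E
```

```text
green [292.82142857 154.21428571] [268 218  12  12 112]
white [177.73076923 151.69230769] [239 218  12  11 104]
8.65 [511.2  76.7 211.4] [-3.1414e+00  1.7000e-03  2.7980e-01] [-0.17 -0.35 -0.05] 0.1538302769599618 d cm [-51.21  -6.74  21.23]
```

View pics/b4.png

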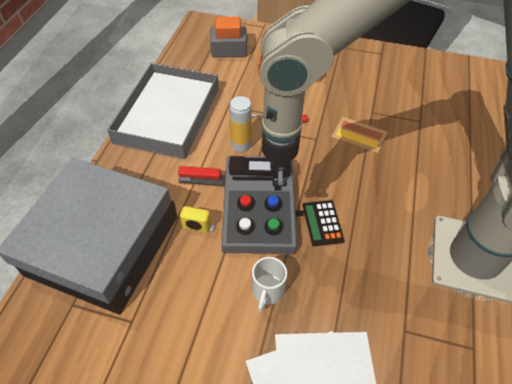

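The white (245,225) and green (273,226) keys are both back up, nothing else has moved, and the gripper is clear above the console.

```bash
python3 -c "
from cell import finish_job
print(finish_job())"
```

```text
the job is handed in; nothing more can be done
None
```

I pressed and released the white key, then held the green key down for about 1.6 s before letting go and withdrawing. Both keys came back up, nothing else on the desk appears to have moved, and the job is handed in at about 8.7 s.

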